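Seat the plug-in module and hold the test slide at its mark

TASK

Stand the taller of the two plug-in modules upright in the slot of the test jig, fully home, and let go of it. Then pull the jig's spring-return handle out until its pointer stands level with the steel index block beside the slide (within the block's width), and finish there, still holding the handle at the mark with the gripper: it springs back if released. Leave the short module, the solder spool, the pliers and the screwdriver where they are.

Things in the scene. Friction and masses are not known exactly. Their poses are not given: they have to be found in the camera images.
- module: The taller plug-in module: upright grey plate with circuit-board faces, 14 (x, thickness) x 44 (y, width) x 75 mm (z, height), about 90 g, standing on its lower edge on the bench. Origin at the centre of its underside, z up. Either way round fits the slot.
- jig: Fixed test jig: grey base plate 12 mm thick, x -170 to +100, y -45 to +80 mm in its own frame. Origin on the bench surface, z up; the slide runs along its x axis and pulls out to its -x (roughly towards the robot). Rear: white plastic slot block 75 x 90 mm centred at x = +55, y = 0, top at 47 mm. In front two steel guide rails (top at 22 mm, y = +-27 mm).
- slot_floor (a point): Centre of the floor of the slot in the jig's slot block, 17 mm above the bench. The slot is 17 mm (jig x) x 47 mm (jig y), 30 mm deep from the block's top (47 mm above the bench), open upward, with a 3 mm chamfer at the mouth. The axes are those of the jig.
- handle: Spring slide with an upright black plate handle, 14 (jig x) x 40 (jig y) mm, 24 to 66 mm above the bench. Origin on the bench surface under the handle's centre; axes as the jig's. At rest it is at jig x = -45, y = 0, its rear face 55 mm clear of the slot block. It pulls out up to 85 mm along jig -x; the mark is 30 to 65 mm out. Spring 4 N at rest plus 0.08 N per mm; returns when released.
- handle_grip (a point): Middle of the handle plate at 50 mm above the bench, a good grip height for the TCP (pinch it across its 14 mm thickness, along the jig's x).
- pointer_tip (a point): Tip of the 4 mm wide steel pointer that sticks out from the handle's foot to the jig's +y: 54 mm from the handle's centre line, 24.5 mm above the bench, at the same jig x as the handle's centre. Moves with the handle.
- index: Steel index block (the mark) on the jig's base plate beside the slide, at jig y = +66 mm: 12 (jig x) x 16 (jig y) x 18 mm high, top at 30 mm, a dark screw on top. Origin at the centre of its underside, axes as the jig's. The pointer passes it 4 mm clear; it is at the mark when its tip has this block's jig x within +-6 mm.
- short_module: The other plug-in module, same look but only 50 mm tall (14 x 44 x 50 mm). Leave it. Origin at the centre of its underside.
- solder_spool: Steel-coloured solder spool, 60 mm diameter, 32 mm high, standing flat. Leave it. Origin at the centre of its underside.
- pliers: Cutting pliers with yellow grips, about 155 mm long, 16 mm high, lying flat. Leave them. Origin near the pivot, on the bench.
- screwdriver: Screwdriver about 170 mm long, lying on the bench. Leave it.
Things that resemble listed ones, but are neither listed nor needed, are in the scene too. What is shaped like the module but orange is not meant.

How it is judged:
By the outcome, as a careful person would: the job done as asked, in the order asked, and still so for the second after the job is handed in, while the arm keeps its last pose, push and grip.
It also fails if it takes over 48 s, if anything falls off the work surface, if the arm or the gripper's body presses on something with over 40 N, if the wrist force passes 120 N, or if a joint passes its speed limit or range.

ROBOT

A 6-joint arm with a two-finger parallel gripper is mounted at the origin on the work surface. World frame = base frame: x ahead of the robot, y to its left, z up, the work surface at z = 0. Lengths are in m, angles in rad, forces in N, time in s.
With the tool pointing down it reaches from about 0.35 to 0.775 m from the base axis. Payload 7.3 kg.
Tool frame: the origin (TCP) lies between the finger pads, 19 mm behind the fingertips; this is the grasp point; z points along the fingers, y is the line along which they close (so a half turn about z gives the same grasp; the last joint's range is limited). The gripper opens to 92 mm and grips with 3 to 60 N. Pads are 19 mm wide; open, the fingers measure 130 mm over their backs; the gripper's body (75 mm by 190 mm) begins 47 mm behind the grasp point.
Start: joints at [1.059, 0.342, 1.524, -0, 1.275, -0.146], TCP at [0.188, 0.49, 0.246] pointing down, gripper open.
Joint ranges: [-2.53, 2.53], [-0.77, 2.02], [0.04, 2.7], [-1, 4.14], [0.28, 2.66], [-3.11, 3.11]. Speed limits (rad/s): [2.57, 2.57, 3.14, 3.14, 3.14, 3.14].

INTERFACE

Orientations are given as [roll, pitch, yaw] about the fixed x, y, z axes, in that order (R = Rz(yaw) Ry(pitch) Rx(roll)).
In Python, from cell import robot gives the robot as it stands.
- The arm moves only by the tool step_arm, never from a script. Its argument "motion" is a list of rows, each a list of 2 entries, a list of its own where there are three numbers: the shift along the tool's x, y, z in units of 60 mm (1.0 is 60 mm), then the turn about the tool's z in rad. In form: [[[x, y, z], spin], ...]. A call has 1 to 10 rows; each row is the pose to reach, as a shift and turn from the pose commanded when the call began, along the tool's axes at that moment; what a row does not reach only later rows make up. A row lasts 1/8 s, in which the tool goes at most 62.5 mm and 10.7 degrees, less where a joint would pass 70% of its speed; a pose out of reach is approached as far as the arm can. A call with a gripper value outside its range is refused whole. "hand" is the closure in counts, from 0 (fully open) to 255 (shut), set as the call begins (left out, the last holds). The fingers move at their own pace and stop on an object; "squeeze" is the grip in N (left out, the last holds). Time passes only in rows, so rows that repeat a pose let the fingers close. It gives the time, the measured TCP pose, the force, the opening and the grip force at its end, in the units of the state.
- robot.observe(): the state, without advancing time (a new reading comes with each control period).
- robot.read_camera(name): name is "scene" or "top" or "wrist"; returns a dict with "pixels" (384x512x3 uint8, red, green, blue), "intrinsics" (3x3 intrinsics, pixels), "k1" (the pictures are not rectified: a ray, as slopes to the right and down, at radius r is drawn at 1 + k1 r^2 times it, then the intrinsics apply), "xyz" and "rotation" of the camera in the world; the wrist camera has in their place "T_tool_cam" (4x4, takes a point from camera to tool coordinates, whose origin is the TCP and whose axes are the flange's). Camera axes: x right, y up, looking along -z (the intrinsics and any distortion apply to the point x, -y, -z); pixel columns grow to the right and rows downward; lengths in m; the calibration is good to about 2 mm. A picture is of the moment at which its call begins: read the wrist's pose just before it. There is no depth.
- robot.hand_in(): hands the job in; it is judged then, once.
The state is a dict: "time": time; "qpos": joint angles; "qvel": joint speeds; "joint_efforts": joint torques, N m; "tool_pos": TCP position; "tool_rot": TCP orientation; "contact_force": force on the tool from outside, world axes, zero at the start; "torque": the same for the moment, N m; "opening": finger opening in m; "grip_force": force on a finger pad.
Only numpy, scipy, OpenCV 4.12 (cv2) and the standard library are available. Lean on these libraries where they do the work, as an engineer would, in place of code of your own. Each camera call takes 0.05 s, during which the arm holds its last target. There are 200 camera calls.

## Working session

There is one attempt and no reset: what is moved stays moved. The work goes in short steps, Python scripts to look and compute and a tool call to move; the robot and the scene stay as the last step left them, time stands still between calls to the robot, and variables do not carry over. Pictures are saved under pics/ and viewed, at most 10 in all, crops included, and the job is handed in when it is done.

Besides the shell and the picture viewer there is one more tool, called as name(argument=value, ...) on one line, values as JSON. step_arm: Moves the arm, as the interface text tells. Its arguments: {"type":"object","properties":{"motion":{"type":"array"},"hand":{"type":"number"},"squeeze":{"type":"number"}},"required":["motion"]}

```bash
mkdir -p pics; ls
cat > h.py <<'E'
import numpy as np, cv2
from scipy.spatial.transform import Rotation as Rn
from cell import robot
def cam(n):
    s=robot.observe(); c=robot.read_camera(n)
    if n=="wrist":
        T=np.eye(4);T[:3,:3]=Rn.from_euler('xyz',s['tool_rot']).as_matrix();T[:3,3]=s['tool_pos']
        T=T@np.array(c['T_tool_cam']); c['xyz']=T[:3,3]; c['rotation']=T[:3,:3]
    return {k:(np.array(v) if k!='k1' else v) for k,v in c.items()}
def save(c,f): cv2.imwrite('pics/'+f,c['pixels'][:,:,::-1])
def load(n): return dict(np.load(n,allow_pickle=True))
def ray(c,u,v):
    K=c['intrinsics'];d=np.array([float(c['k1']),0,0,0,0])
    p=cv2.undistortPoints(np.array([[[u,v]]],float),K,d)[0,0]
    return c['rotation']@np.array([p[0],-p[1],-1])
def at(c,u,v,z):
    r=ray(c,u,v);return c['xyz']+r*(z-c['xyz'][2])/r[2]
def proj(c,P):
    q=c['rotation'].T@(np.array(P,float)-c['xyz']);x,y=q[0]/-q[2],-q[1]/-q[2]
    f=1+float(c['k1'])*(x*x+y*y);K=c['intrinsics'];return np.array([K[0,0]*x*f+K[0,2],K[1,1]*y*f+K[1,2]])
E
python3 - <<'E'
from h import *
for n in("top","scene"):
    c=cam(n);save(c,n+'.png');np.savez(n,**c);print(n,c['xyz'],c['rotation'].round(3),c['intrinsics'][0],c['k1'])
    
a=cv2.imread('pics/top.png')
s=robot.observe();print(s['tool_pos'],s['tool_rot'],s['time'])
E
```

```text
pics
top [ 0.41003101 -0.03915801  1.3063251 ] [ 0.129  0.003 -1.541] [391.86526295   0.         257.76884169] 0.019172522730380923
scene [1.21717437 0.36216663 0.89841349] [ 0.749 -0.012  2.1  ] [416.67784945   0.         250.53663377] 0.04564489288343826
[0.18759274 0.489972   0.24490358] [-3.14018998e+00 -2.12063475e-04  2.77580191e+00] 0.1
```

View pics/top.png

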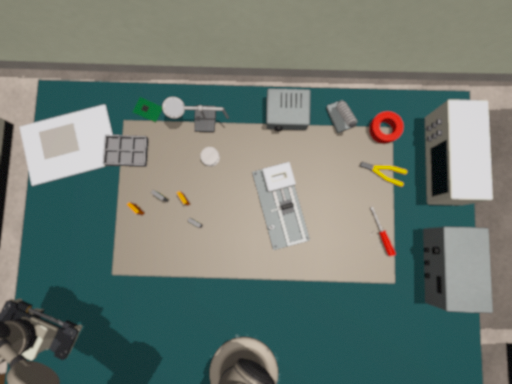

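View pics/scene.png

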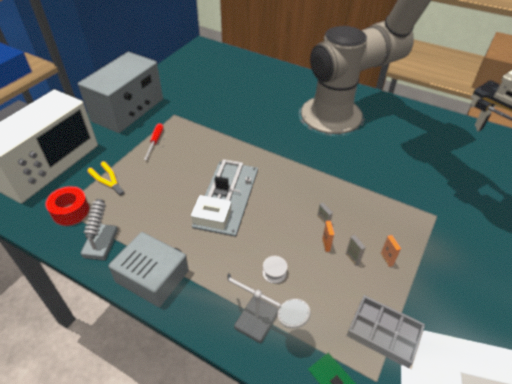

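```bash
sed -i "s/    return {k:(np.array(v)/    else: c['rotation']=Rn.from_euler('xyz',c['rotation']).as_matrix()\n&/" h.py
python3 - <<'E'
from h import *
a=cv2.imread('pics/scene.png')[190:275,300:410];b=cv2.imread('pics/top.png')[155:255,120:320]
A=cv2.resize(a,None,fx=4,fy=4,interpolation=3);B=cv2.resize(b,None,fx=4,fy=4,interpolation=3)
cv2.imwrite('pics/cr1.png',A);cv2.imwrite('pics/cr2.png',B)
for n in("top","scene"):
    c=load(n+'.npz');c['rotation']=Rn.from_euler('xyz',c['rotation']).as_matrix();np.savez(n,**c)
t=load('top.npz');s=load('scene.npz')
for P in [(160,196,.075),(195,222,.05),(287,207,.066)]:
    X=at(t,*P);print(X.round(3),proj(s,X).round(0), proj(s,[X[0],X[1],0]).round(0))
E
```

```text
[0.54  0.278 0.075] [356. 238.] [350. 255.]
[0.462 0.167 0.05 ] [325. 207.] [323. 219.]
[ 0.518 -0.125  0.066] [224. 176.] [224. 192.]
```

View pics/cr1.png

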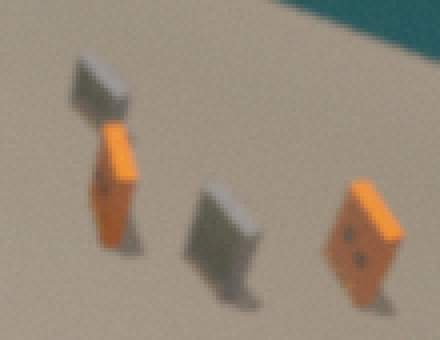

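View pics/cr2.png

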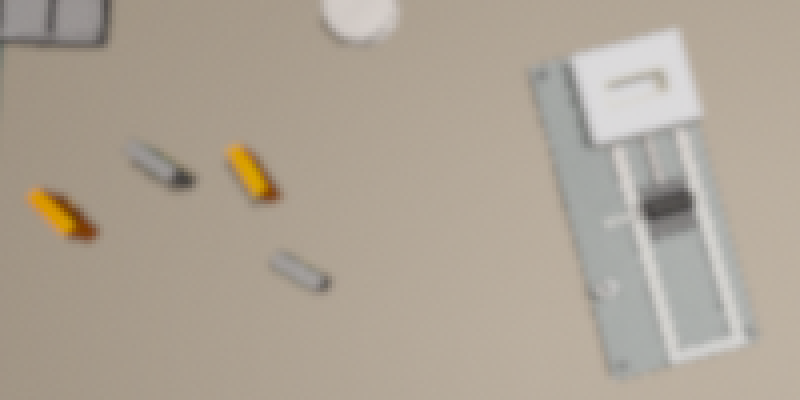

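Grey candidates: top (158,196) / scene (356,247) and top (194,222) / scene (325,212). The first is the taller: about 25 px high in the scene view against 15. The other similar shapes are orange decoys. The jig's handle is at top (287,207), with its slot block at (279,177). I'll hover over the tall module.

```bash
cat >> h.py <<'E'
def delta(P,yaw_deg):
    s=robot.observe();R=Rn.from_euler('xyz',s['tool_rot']).as_matrix()
    d=R.T@(np.array(P)-s['tool_pos'])/.06
    sp=-(np.radians(yaw_deg)-s['tool_rot'][2]);sp=(sp+np.pi)%(2*np.pi)-np.pi
    print('shift',d.round(3),'spin',round(sp,3),'pos',np.round(s['tool_pos'],4),'rot',np.round(s['tool_rot'],4),'t',s['time'],'F',np.round(s['contact_force'],1),s['opening'])
E
python3 - <<'E'
from h import *
delta([.54,.278,.2],59)
print(robot.read_camera('wrist')['T_tool_cam'].round(3))
E
```

```text
shift [-6.749 -1.197  0.749] spin 1.746 pos [0.1876 0.49   0.2449] rot [-3.1402e+00 -2.0000e-04  2.7758e+00] t 0.1 F [-0.3  0.2 -0.5] 0.09167189740818636
[[ 0.     0.96   0.28   0.076]
 [ 1.    -0.    -0.001  0.   ]
 [-0.001  0.28  -0.96  -0.138]
 [ 0.     0.     0.     1.   ]]
```

step_arm(motion=[[[-6.75, -1.2, 0.6], 1.745], [[-6.75, -1.2, 0.6], 1.745], [[-6.75, -1.2, 0.6], 1.745], [[-6.75, -1.2, 0.6], 1.745], [[-6.75, -1.2, 0.6], 1.745], [[-6.75, -1.2, 0.6], 1.745], [[-6.75, -1.2, 0.6], 1.745], [[-6.75, -1.2, 0.6], 1.745], [[-6.75, -1.2, 0.6], 1.745], [[-6.75, -1.2, 0.6], 1.745]], hand=110)

```text
time: 1.4
tool_pos: [0.5402, 0.2779, 0.209]
tool_rot: [-3.141, 0.001, 1.027]
contact_force: [-0.2, 0.6, -0.4]
opening: 0.0523
grip_force: 0.0
```

step_arm(motion=[[[0, 0, 0], 0], [[0, 0, 0], 0]])

```text
time: 1.65
tool_pos: [0.5401, 0.2782, 0.2094]
tool_rot: [-3.141, 0.0, 1.032]
contact_force: [-0.4, 0.0, 0.4]
opening: 0.0521
grip_force: 0.0
```

Run:
```python
from h import *
delta([.54,.278,.2],59)
c=cam('wrist');np.savez('w1',**c)
cv2.imwrite('pics/w1.png',c['pixels'][:,:,::-1])
print(proj(c,[.54,.278,.075]),proj(c,[.54,.278,0]))
```

```text
shift [-0.003 -0.     0.156] spin 0.002 pos [0.5401 0.2782 0.2094] rot [-3.1414e+00  2.0000e-04  1.0321e+00] t 1.65 F [-0.4  0.   0.4] 0.05207476130066463
[255.83560296 189.65095223] [255.76730132 174.41220854]
```

View pics/w1.png

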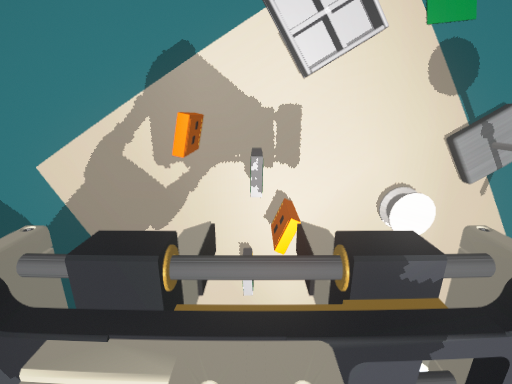

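The wrist view shows the tall module at (256,172), close to its expected place, the short one at (247,270), and orange decoys at (187,134) and (286,226).

Run:
```python
from h import *
a=cv2.imread('pics/w1.png')[135:210,220:295]
cv2.imwrite('pics/cr3.png',cv2.resize(a,None,fx=8,fy=8,interpolation=0))
```

```text
(no output)
```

View pics/cr3.png

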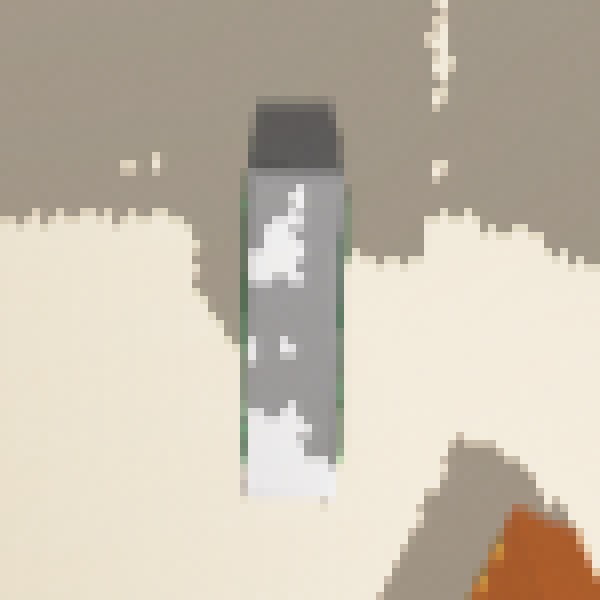

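Run:
```python
from h import *
c=load('w1.npz')
Q=[at(c,220+x/8-.5,135+y/8-.5,.075) for x,y in[(245,169),(343,169),(336,497),(244,497)]]
C=np.mean(Q,0);w=(Q[0]+Q[1])/2-(Q[2]+Q[3])/2
print(C,np.linalg.norm(w),np.linalg.norm(Q[0]-Q[1]),np.degrees(np.arctan2(w[1],w[0])))
delta([C[0],C[1],.056],np.degrees(np.arctan2(w[1],w[0]))%180)
```

```text
[0.54736647 0.29002257 0.075     ] 0.04354670595903554 0.012441109736199522 58.50132573751119
shift [2.310e-01 2.000e-03 2.557e+00] spin 0.011 pos [0.5402 0.2782 0.2094] rot [-3.1414e+00  1.0000e-04  1.0319e+00] t 1.7 F [ 0.6 -0.8  0.1] 0.05213967246009059
```

step_arm(motion=[[[0.23, 0, 0.8], 0.01], [[0.23, 0, 1.6], 0.01], [[0.23, 0, 2.2], 0.01], [[0.23, 0, 2.56], 0.01], [[0.23, 0, 2.56], 0.01]])

```text
time: 2.33
tool_pos: [0.5462, 0.2897, 0.0541]
tool_rot: [-3.139, 0.003, 1.021]
contact_force: [0.2, -0.3, 0.4]
opening: 0.0521
grip_force: 0.0
```

step_arm(motion=[[[0, 0, 0], 0], [[0, 0, 0], 0], [[0, 0, 0], 0], [[0, 0, 0], 0]], hand=255, squeeze=20)

```text
time: 2.82
tool_pos: [0.5475, 0.2901, 0.0564]
tool_rot: [3.141, -0.001, 1.021]
contact_force: [-0.9, -1.6, -1.0]
opening: 0.0169
grip_force: 0.0
```

step_arm(motion=[[[0, 0, 0], 0], [[0, 0, 0], 0], [[0, 0, -1], 0], [[0, 0, -2], 0], [[0, 0, -3], 0], [[0, 0, -3], 0]])

```text
time: 3.58
tool_pos: [0.5494, 0.2909, 0.2415]
tool_rot: [3.135, -0.009, 1.021]
contact_force: [-0.1, 0.5, -1.9]
opening: 0.0138
grip_force: 20.0
```

Run:
```python
from h import *
t=load('top.npz')
S=at(t,279.2,175,.047);H=at(t,287,206.5,.066);I=at(t,270.7,227,.03);print(S,H,I)
d=(S-H)[:2];a=np.arctan2(d[1],d[0]);print(np.degrees(a))
M=(S+H)/2; 
P=[M[0]-.07*np.cos(a+np.pi/2),M[1]-.07*np.sin(a+np.pi/2),.235];print(P)
delta(P,105)
```

```text
[ 0.62310465 -0.09856082  0.047     ] [ 0.51935914 -0.12467079  0.066     ] [ 0.45432799 -0.07564572  0.03      ]
14.126437771765552
[np.float64(0.5883162697923254), np.float64(-0.17949896720869976), 0.235]
shift [-6.345  4.65   0.085] spin -0.812 pos [0.5494 0.2909 0.2415] rot [ 3.1351 -0.0086  1.0209] t 3.575 F [-0.1  0.5 -1.9] 0.013828766360204163
```

step_arm(motion=[[[-0.7, 0.5, 0], -0.1], [[-1.4, 1.0, 0], -0.2], [[-2.1, 1.5, 0], -0.3], [[-2.8, 2.05, 0], -0.4], [[-3.5, 2.6, 0], -0.5], [[-4.2, 3.1, 0], -0.6], [[-4.9, 3.6, 0], -0.7], [[-5.6, 4.1, 0], -0.8], [[-6.35, 4.65, 0], -0.81], [[-6.35, 4.65, 0], -0.81]])

```text
time: 4.82
tool_pos: [0.5851, -0.1844, 0.2335]
tool_rot: [-3.139, -0.001, 1.826]
contact_force: [0.4, 1.0, -1.5]
opening: 0.0138
grip_force: 20.0
```

step_arm(motion=[[[0, 0, 0], 0], [[0, 0, 0], 0], [[0, 0, 0], 0]])

```text
time: 5.2
tool_pos: [0.5861, -0.1794, 0.2359]
tool_rot: [-3.142, -0.0, 1.833]
contact_force: [-0.7, 0.5, -2.0]
opening: 0.0139
grip_force: 20.0
```

Run:
```python
from h import *
delta([.54,.278,.2],105)
c=cam('wrist');np.savez('w2',**c)
cv2.imwrite('pics/w2.png',cv2.resize(c['pixels'][:,:,::-1],(768,576),interpolation=2))
```

```text
shift [7.562 1.23  0.6  ] spin -0.0 pos [ 0.5861 -0.1794  0.2359] rot [-3.1416e+00 -2.0000e-04  1.8325e+00] t 5.2 F [-0.7  0.5 -2. ] 0.013927822003608927
```

View pics/w2.png

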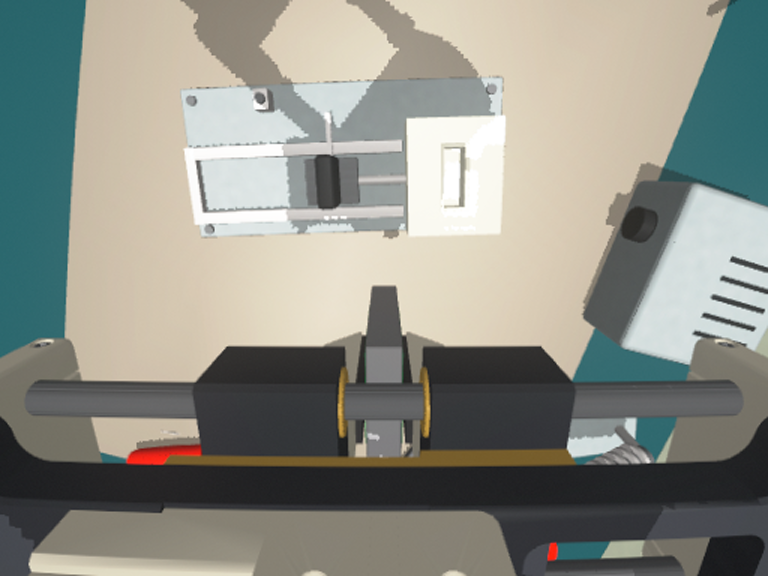

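Run:
```python
from h import *
a=load('w2.npz')['pixels'][45:165,120:345,::-1]
s=a[40:100,165:200]
A=cv2.resize(a,None,fx=3.5,fy=3.5,interpolation=0)[:,:330]
S=cv2.resize(a[25:110,145:220],None,fx=6,fy=6,interpolation=0)
o=np.zeros((510,330+450,3),np.uint8);o[:A.shape[0],:330]=A;o[:510,330:]=S
cv2.imwrite('pics/cr4.png',o)
```

```text
(no output)
```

View pics/cr4.png

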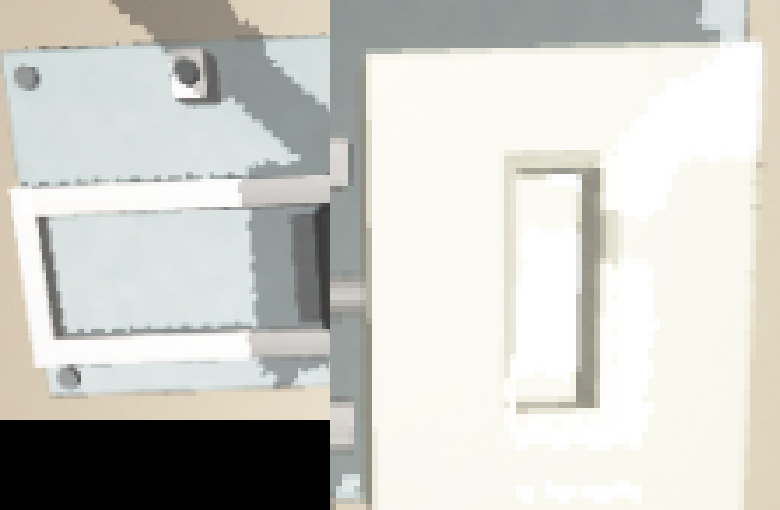

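Run:
```python
from h import *
c=load('w2.npz')
f=lambda x,y,z:at(c,265+(x-330)/6-.5,70+y/6-.5,z)
g=lambda x,y,z:at(c,120+x/3.5-.5,45+y/3.5-.5,z)
k=lambda x,y,z:at(c,x/1.5-.17,y/1.5-.17,z)
I=[f(516,168,.044),f(602,168,.044),f(602,407,.044),f(516,407,.044)]
ci=np.mean(I,0);print('slot in',ci,np.linalg.norm(I[0]-I[1]),np.linalg.norm(I[1]-I[2]))
w=I[0]-I[3];print(np.degrees(np.arctan2(w[1],w[0])))
o1,o2=f(504,151,.047),f(622,151,.047);print('chamf w',np.linalg.norm(o2-o1), (o1+o2)/2)
B=[f(367,55,.047),f(762,42,.047),k(501,235.5,.047),k(407,235.5,.047)]
print('block',np.mean(B,0),[np.linalg.norm(B[i]-B[i-1]).round(4) for i in range(4)])
for a,b in((0,1),(3,2)):
    d=B[b]-B[a];print('ang',np.degrees(np.arctan2(d[1],d[0])))
for a,b in((3,0),(2,1)):
    d=B[b]-B[a];print('angy',np.degrees(np.arctan2(d[1],d[0]))-90)
# base plate corners z .012
L=g(5,52,.012);Rr=k(503,76,.012);d=Rr-L;print('plate',np.linalg.norm(d),np.degrees(np.arctan2(d[1],d[0])))
L2=g(50,396,.012);d=L-L2;print('plate side',np.linalg.norm(d),np.degrees(np.arctan2(d[1],d[0]))-90)
print('index',g(187,72,.03),'handle top',k(327,180,.066),'ptr',k(330,112,.0245))
```

```text
slot in [ 0.62143453 -0.09471347  0.044     ] 0.01676046236421704 0.04594712515004954
107.19262917502613
chamf w 0.022734374596755372 [ 0.61386942 -0.06994791  0.047     ]
block [ 0.62171985 -0.09551459  0.047     ] [np.float64(0.0893), np.float64(0.075), np.float64(0.092), np.float64(0.0768)]
ang 17.156724037964995
ang 15.1279966234444
angy 16.231331366619457
angy 17.3751014534743
plate 0.26645742724434557 16.964934034585585
plate side 0.12370957500151165 16.02805415266053
index [ 0.4570398  -0.07587324  0.03      ] handle top [ 0.5274367  -0.12204901  0.066     ] ptr [ 0.51251594 -0.07153547  0.0245    ]
```

Run:
```python
from h import *
delta([.6215,-.0951,.125],106.7)
```

```text
shift [1.207 0.933 1.85 ] spin -0.03 pos [ 0.5861 -0.1795  0.236 ] rot [ 3.1415e+00 -1.0000e-04  1.8323e+00] t 5.25 F [-0.1 -0.2 -1.9] 0.014045639020963079
```

step_arm(motion=[[[0.4, 0.3, 0], -0.03], [[0.8, 0.6, 0.3], -0.03], [[1.21, 0.93, 0.8], -0.03], [[1.21, 0.93, 1.4], -0.03], [[1.21, 0.93, 1.85], -0.03], [[1.21, 0.93, 1.85], -0.03], [[1.21, 0.93, 1.85], -0.03]])

```text
time: 6.12
tool_pos: [0.622, -0.0961, 0.1263]
tool_rot: [3.14, 0.001, 1.861]
contact_force: [-0.3, -0.7, -1.1]
opening: 0.0141
grip_force: 20.0
```

Run:
```python
from h import *
delta([.6215,-.0951,.0985],106.7)
c=cam('scene');np.savez('s2',**c);
u,v=proj(c,[.6215,-.0951,.06]).astype(int)
a=c['pixels'][v-50:v+40,u-60:u+60,::-1]
w=cam('wrist')['pixels'][:,:,::-1]
o=np.zeros((540,780,3),np.uint8)
o[:270,:360]=cv2.resize(a,(360,270),interpolation=2)
b=w[100:290,160:340];o[:,360:780]=cv2.resize(b,(420,443),interpolation=2)[:540] if False else np.vstack([cv2.resize(b,(420,443),interpolation=2),np.zeros((97,420,3),np.uint8)])
cv2.imwrite('pics/chk.png',o)
```

```text
shift [ 0.019 -0.005  0.463] spin -0.001 pos [ 0.622  -0.0961  0.1263] rot [3.1398e+00 1.0000e-03 1.8611e+00] t 6.125 F [-0.3 -0.7 -1.1] 0.01408923006418925
```

View pics/chk.png

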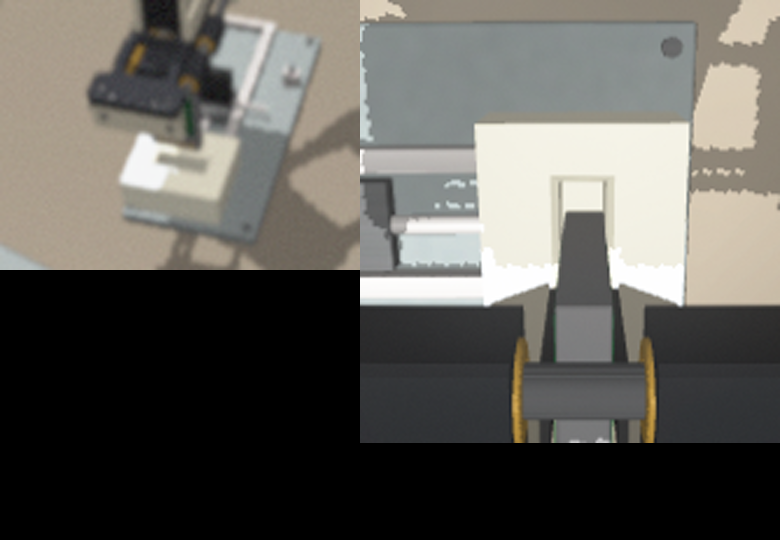

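The wrist view shows the module's foot at (586,212), lined up with the slot mouth at (583,180–) in the crop. I'll lower it into the mouth.

step_arm(motion=[[[0.01, 0, 0.2], 0], [[0.01, 0, 0.4], 0], [[0.01, 0, 0.55], 0], [[0.01, 0, 0.55], 0]])

```text
time: 6.72
tool_pos: [0.6206, -0.0954, 0.0906]
tool_rot: [-3.14, -0.001, 1.861]
contact_force: [-0.2, -0.4, -2.5]
opening: 0.0137
grip_force: 20.0
```

step_arm(motion=[[[0, 0, 0.08], 0], [[0, 0, 0.16], 0], [[0, 0, 0.22], 0], [[0, 0, 0.27], 0], [[0, 0, 0.27], 0]])

```text
time: 7.35
tool_pos: [0.621, -0.0955, 0.0755]
tool_rot: [-3.141, -0.0, 1.861]
contact_force: [0.1, -0.4, -1.9]
opening: 0.0138
grip_force: 20.0
```

step_arm(motion=[[[0, 0, 0.02], 0], [[0, 0, 0.04], 0], [[0, 0, 0.05], 0], [[0, 0, 0.05], 0]])

```text
time: 7.85
tool_pos: [0.6213, -0.0956, 0.0733]
tool_rot: [3.141, 0.0, 1.861]
contact_force: [-2.2, 0.1, 5.1]
opening: 0.0142
grip_force: 20.0
```

step_arm(motion=[[[0, 0, 0], 0], [[0, 0, 0], 0], [[0, 0, 0], 0], [[0, 0, -0.3], 0], [[0, 0, -1], 0], [[0, 0, -1.8], 0], [[0, 0, -1.8], 0], [[0, 0, -1.8], 0]], hand=130)

```text
time: 8.85
tool_pos: [0.621, -0.0955, 0.1813]
tool_rot: [3.141, 0.0, 1.861]
contact_force: [-0.2, -0.3, -0.4]
opening: 0.0448
grip_force: 0.0
```

Run:
```python
from h import *
delta([.5257,-.1240,.055],106.7)
```

```text
shift [-1.000e-03 -1.658e+00  2.104e+00] spin -0.001 pos [ 0.621  -0.0955  0.1813] rot [3.1411e+00 2.0000e-04 1.8608e+00] t 8.85 F [-0.2 -0.3 -0.4] 0.04483931416050095
```

step_arm(motion=[[[0, -0.8, 0], 0], [[0, -1.66, 0], 0], [[0, -1.66, 0.1], 0], [[0, -1.66, 0.1], 0]])

```text
time: 9.35
tool_pos: [0.5256, -0.124, 0.1739]
tool_rot: [-3.141, -0.001, 1.86]
contact_force: [0.1, -0.5, 0.3]
opening: 0.045
grip_force: 0.0
```

Run:
```python
from h import *
c=cam('wrist');np.savez('w3',**c);w=c['pixels'][:,:,::-1]
t=cam('top');np.savez('t3',**t);s=cam('scene');np.savez('s3',**s)
u,v=proj(s,[.56,-.1,.05]).astype(int);a=s['pixels'][v-50:v+50,u-60:u+60,::-1]
u,v=proj(t,[.56,-.1,.05]).astype(int);b=t['pixels'][v-45:v+45,u-50:u+50,::-1]
o=np.zeros((600,800,3),np.uint8)
o[:300,:360]=cv2.resize(a,(360,300),interpolation=2);o[300:600,:334]=cv2.resize(b,(334,300),interpolation=2)
W=w[60:300,140:370];o[:459,360:]=cv2.resize(W,(440,459),interpolation=2)
cv2.imwrite('pics/chk2.png',o)
delta([.5257,-.1240,.055],106.7)
```

```text
shift [ 1.000e-03 -1.500e-02  1.991e+00] spin -0.001 pos [ 0.5266 -0.1238  0.1744] rot [ 3.1414e+00 -1.0000e-04  1.8615e+00] t 9.5 F [-0.  -0.9  0.6] 0.04472922263424913
```

View pics/chk2.png

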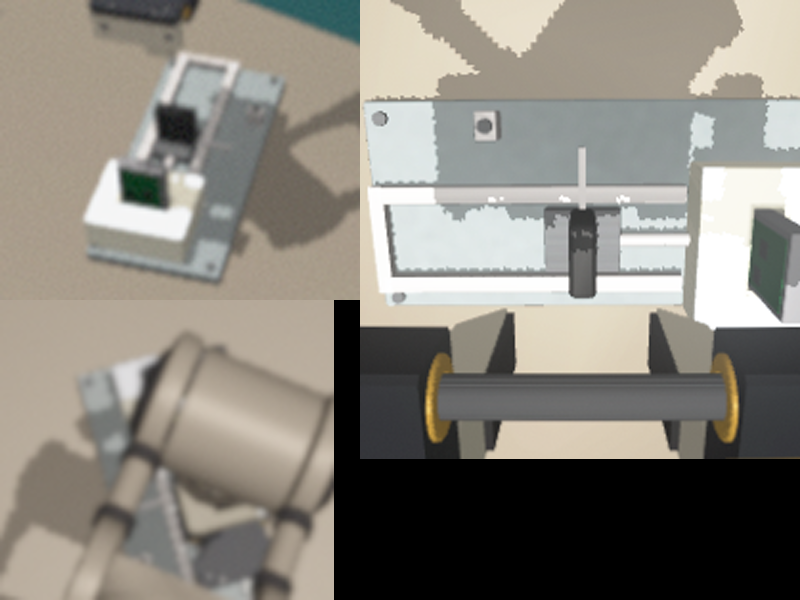

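The module stands upright in the slot. The handle, at crop (582,255), is centred between the fingers. The index screw is at (485,126) and the pointer tip at (582,150).

Run:
```python
from h import *
c=load('w3.npz');k=lambda x,y,z:at(c,140+(x-360)/1.913-.24,60+y/1.9125-.24,z)
a=np.radians(16.7);X=np.array([np.cos(a),np.sin(a)]);Y=np.array([-X[1],X[0]])
O=np.array([.6215,-.0953])-.055*X
J=lambda P:(((P[:2]-O)@X*1000).round(1),((P[:2]-O)@Y*1000).round(1))
for n,p in dict(screw=(485.5,126,.031),idxL=(474,124,.03),idxR=(497,124,.03),tip=(582,149,.0245),ptr=(582.5,190,.0245),hT=(582,215,.066),hB=(582,297,.066)).items():print(n,J(k(*p)))
c2=load('w2.npz');print(J(at(c2,120+187/3.5-.5,45+72/3.5-.5,.031)),J(at(c2,330/1.5-.17,112/1.5-.17,.0245)))
```

```text
screw (np.float64(-96.2), np.float64(65.6))
idxL (np.float64(-102.5), np.float64(66.7))
idxR (np.float64(-90.2), np.float64(66.6))
tip (np.float64(-44.8), np.float64(52.8))
ptr (np.float64(-44.6), np.float64(30.1))
hT (np.float64(-44.9), np.float64(24.4))
hB (np.float64(-44.9), np.float64(-18.2))
(np.float64(-96.7), np.float64(65.7)) (np.float64(-42.6), np.float64(54.1))
```

step_arm(motion=[[[0, 0, 0.7], 0], [[0, 0, 1.4], 0], [[0, 0, 1.98], 0], [[0, 0, 1.98], 0]])

```text
time: 10.0
tool_pos: [0.5247, -0.1231, 0.0535]
tool_rot: [-3.137, -0.003, 1.861]
contact_force: [0.0, -0.4, 0.9]
opening: 0.0452
grip_force: 0.0
```

step_arm(motion=[[[0, 0, 0], 0], [[0, 0, 0], 0], [[0, 0, 0], 0], [[0, 0, 0], 0], [[0, 0, 0], 0]], hand=255, squeeze=40)

```text
time: 10.62
tool_pos: [0.526, -0.1242, 0.0568]
tool_rot: [3.141, 0.001, 1.861]
contact_force: [-0.8, 0.4, 6.5]
opening: 0.0138
grip_force: 40.0
```

step_arm(motion=[[[0, -0.12, 0], 0], [[0, -0.3, 0], 0], [[0, -0.5, 0], 0], [[0, -0.7, 0], 0], [[0, -0.82, 0], 0], [[0, -0.86, 0], 0], [[0, -0.86, 0], 0], [[0, -0.86, 0], 0]])

```text
time: 11.62
tool_pos: [0.4781, -0.1387, 0.0568]
tool_rot: [3.137, 0.002, 1.861]
contact_force: [5.6, 3.3, 3.3]
opening: 0.0138
grip_force: 40.0
```

Run:
```python
from h import *
delta([.621,-.0953,.055],106.7)
c=cam('wrist');np.savez('w4',**c);im=c['pixels']
a=np.radians(16.7);X=np.array([np.cos(a),np.sin(a)]);Y=np.array([-X[1],X[0]])
O=np.array([.6215,-.0953])-.055*X
s=robot.observe();print('tcp jig',(s['tool_pos'][:2]-O)@X*1000,(s['tool_pos'][:2]-O)@Y*1000)
W=lambda x,y,z:[*(O+x/1000*X+y/1000*Y),z]
for y,z in((45,.0245),(51,.0245),(62,.03),(66,.03),(71,.03)):
    print(y,[tuple(np.round(im[tuple(np.round(proj(c,W(x,y,z))[::-1]).astype(int))].mean()).astype(int) .__str__() for _ in[0])[0] for x in range(-116,-76,2)],proj(c,W(-96,y,z)).round())
```

```text
shift [0.013 2.489 0.041] spin -0.002 pos [ 0.4781 -0.1387  0.0568] rot [3.1373e+00 1.9000e-03 1.8606e+00] t 11.625 F [5.6 3.3 3.3] 0.013770562451621976
tcp jig -94.82213840873567 -0.34892606393305353
45 ['170', '170', '170', '170', '171', '170', '171', '171', '172', '170', '223', '224', '171', '170', '170', '172', '172', '172', '170', '170'] [253. 164.]
51 ['169', '169', '168', '169', '169', '170', '169', '171', '171', '170', '225', '226', '169', '171', '171', '169', '167', '167', '166', '167'] [253. 155.]
62 ['168', '168', '170', '170', '168', '168', '168', '220', '225', '147', '144', '231', '232', '167', '166', '164', '164', '165', '165', '166'] [253. 138.]
66 ['169', '169', '171', '171', '171', '170', '169', '223', '128', '130', '130', '129', '226', '167', '166', '164', '164', '166', '165', '166'] [253. 131.]
71 ['170', '170', '170', '169', '169', '168', '169', '228', '229', '226', '228', '233', '232', '168', '167', '166', '166', '167', '168', '166'] [253. 123.]
```

step_arm(motion=[[[0, -0.03, 0], 0], [[0, -0.03, 0], 0], [[0, -0.03, 0], 0], [[0, -0.03, 0], 0]])

```text
time: 12.18
tool_pos: [0.4765, -0.1392, 0.0568]
tool_rot: [3.137, 0.002, 1.861]
contact_force: [6.5, 4.3, 2.4]
opening: 0.0141
grip_force: 40.0
```

Run:
```python
from h import *
c=cam('wrist');im=c['pixels']
a=np.radians(16.7);X=np.array([np.cos(a),np.sin(a)]);Y=np.array([-X[1],X[0]])
O=np.array([.6215,-.0953])-.055*X
for y,z in((51,.0245),(71,.03)):
    print([x for x in range(-116,-76) if im[tuple(np.round(proj(c,[*(O+x/1000*X+y/1000*Y),z])[::-1]).astype(int))].mean()>200])
s=robot.observe();print(s['grip_force'],s['opening'],s['qvel'])
```

```text
[-98, -97, -96, -95]
[-102, -101, -100, -99, -98, -97, -96, -95, -94, -93, -92]
40.01117169857025 0.013859484807856925 [-0.0015508   0.00113774  0.0013313   0.00145317  0.00160563  0.00043162]
```

The pointer is centred on the index at jig x ≈ -96.5 mm, against a block spanning -102 to -92 mm.

```bash
python3 -c "
from cell import robot
print(robot.hand_in())"
```

```text
the job is handed in; nothing more can be done
None
```

The taller module stands fully home in the jig's slot and is released, the gripper is holding the handle with its pointer within about 1 mm of the index block's centre, and the job is handed in (about 12 s of the 48 s used).

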